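Slide the wire guard into its notch in front of the pump bottle

TASK

Push the wire guard along its rail with your fingertips - the blue plate is there to push on - until its red pin drops with a click into the notch at the green mark, so that it stands in front of the pump bottle. Do not grip the guard, force it hard or push it out past the notch, and leave everything else on the shelf where it stands.

Things in the scene. Friction and masses are not known exactly. Their poses are not given: they have to be found in the camera images.
- rail: Fixed aluminium rail on the slab: base plate 70 mm (its x) by 320 mm (its y), 6 mm thick, with a steel track bar 18 mm wide, top 20 mm above the slab. Origin: centre of the underside. Its y axis is the sliding direction in which the guard is to be pushed (roughly to the robot's left), x points away from the robot towards the bottle, z up. The guard cannot leave the rail.
- notch (a point): The detent: a 14 mm wide gap in the track bar; this point is its centre at the level of the bar's top (20 mm above the slab), 50 mm from the rail's origin along the rail's y. A green plate, 30 mm long and 12 mm wide, marks it on the robot's side of the rail.
- push_face (a point): Centre of the rear (-y) face of the upright blue push plate on the guard, 80 mm above the slab; axes as the rail's. Plate: 36 mm wide (x), 6 mm thick, from 54 to 102 mm high. It stands on the flat top (54 mm high) of the black carriage, 70 by 54 mm, which reaches 7 mm behind this face. The pin's axis is 28 mm ahead (+y). Push it along the rail's +y.
- tab_front: Yellow plate fixed to the front (+y) of the blue one, 46 mm wide, 8 mm thick, same height; not to be pushed or gripped. Origin: on the slab plane below the pin's axis. The guard's steel wire fence, 83 mm high, is on the far side: it spans 58 mm to each side of this origin along the rail and reaches 83 mm from the rail's middle line.
- guard (a joint): Position of the guard along the rail in m, growing along the rail's y: starts between 0 and 0.06, the pin sits in the notch at 0.150, the rail goes on to 0.200. It slides against about 2 to 3 N; a few mm before the notch it is drawn in and the resistance vanishes; in the notch it has about 1 mm of play and takes about 15 N to push it on and out.
- pin (a joint): Height of the spring pin in the guard, in m: about 0 while its ball foot rides on the track bar, about -0.0035 when it has dropped into the notch. Its red head (15 mm across, top 70 mm above the slab) shows on top of the carriage.
- pump_bottle: Amber pump bottle with a white press head, 64 mm across, 166 mm high, loose, standing about 155 mm from the rail's middle line on the far side, level with the notch. Origin: centre of the underside. Leave it.
- soap_dish: White ceramic soap dish with a green bar, 85 by 125 mm, 28 mm high, loose. Origin: centre of the underside. Leave it.
- scraper: Steel scraper with black handle lying flat, about 205 mm long, loose, its blade 90 mm wide. Origin: near the middle, on the slab. Leave it.
- black_basin: Large black basin, 310 mm across, 110 mm high, loose. Origin: centre of the underside. Leave it.
- red_basin: Red basin, 230 mm across, 100 mm high, standing in the black one. Origin: centre of the underside. Leave it.
- scrub_brush: Wooden scrubbing brush, 140 by 50 mm, 40 mm high, loose. Origin: centre of the underside. Leave it.

How it is judged:
By the outcome, as a careful person would: the job done as asked, in the order asked, and still so for the second after the job is handed in, with the robot touching nothing.
It also fails if it takes over 42 s, if anything falls off the work surface, if the arm or the gripper's body presses on something with over 40 N, if the wrist force passes 120 N, or if a joint passes its speed limit or range.

ROBOT

A 6-joint arm with a two-finger parallel gripper is mounted at the origin on the work surface. World frame = base frame: x ahead of the robot, y to its left, z up, the work surface at z = 0. Lengths are in m, angles in degrees, forces in N, time in s.
With the tool pointing down it reaches from about 0.4 to 0.825 m from the base axis. Payload 7 kg.
Tool frame: the origin (TCP) lies midway between the tips of the shut fingers; the grasp point (between the pads) lies 19 mm behind it; z points along the fingers, y is the direction in which the jaws open and shut (so a half turn about z gives the same grasp; the last joint's range is limited). The gripper opens to 88 mm and grips with 3 to 60 N. Pads are 19 mm wide; open, the fingers measure 130 mm over their backs; the gripper's body (78 mm by 193 mm) begins 47 mm behind the grasp point.
Start: joints at [-56.946, 20.546, 0.682, 0, -70.136, -16.507], TCP at [0.192, -0.647, 0.227] pointing down, gripper open.
Joint ranges: [-176.03, 176.03], [-82.01, 121.73], [-58.28, 71.71], [-173.87, 95.51], [-174.79, -0.11], [-173.66, 173.66]. Speed limits (degrees/s): [136.94, 136.94, 172.46, 180, 180, 180].

INTERFACE

Orientations are given as [roll, pitch, yaw] about the fixed x, y, z axes, in that order (R = Rz(yaw) Ry(pitch) Rx(roll)).
In Python, from plant import ctrl, snapshot gives the robot as it stands.
- The arm moves only by the shell command python3 -m pendant 'ROWS'. ROWS is JSON, a list of rows, each a list of 7 numbers: the shift along the tool's x, y, z in m, then the turn, a rotation vector about the tool's x, y, z in rad, then the opening, from -1 (shut) to 1 (fully open), so that 0 is half open. In form: [[x, y, z, ax, ay, az, jaw], ...]. A call has 1 to 12 rows; each row is the pose to reach, as a shift and turn from the pose commanded when the call began, along the tool's axes at that moment; what a row does not reach only later rows make up. A row lasts 1/8 s, in which the tool goes at most 62.5 mm and 10.7 degrees, less where a joint would pass 70% of its speed; a pose out of reach is approached as far as the arm can. A call with a gripper value outside its range is refused whole. The fingers move at their own pace and stop on an object; the grip force is fixed at half the most. Time passes only in rows, so rows that repeat a pose let the fingers close. It gives the time, the measured TCP pose, the force and the opening at its end, in the units of the state.
- ctrl.get_obs(): the state, without advancing time (a new reading comes with each control period).
- snapshot(name): name is "scene" or "top" or "wrist"; returns a dict with "image" (384x512x3 uint8, blue, green, red), "mtx" (3x3 intrinsics, pixels), "k1" (the pictures are not rectified: a ray, as slopes to the right and down, at radius r is drawn at 1 + k1 r^2 times it, then the intrinsics apply), "eye" and "attitude" of the camera in the world; the wrist camera has in their place "tool_from_camera" (4x4, takes a point from camera to tool coordinates, whose origin is the TCP and whose axes are the flange's). Camera axes: x right, y up, looking along -z (the intrinsics and any distortion apply to the point x, -y, -z); pixel columns grow to the right and rows downward; lengths in m; the calibration is good to about 2 mm. A picture is of the moment at which its call begins: read the wrist's pose just before it. There is no depth.
- ctrl.close_job(): hands the job in, once; it reports no verdict.
The state is a dict: "clock": time; "joint_pos": joint angles; "qvel": joint speeds; "tau": joint torques, N m; "tool_pos": TCP position; "orientation": TCP orientation; "force": force on the tool from outside, world axes, zero at the start; "moment": the same for the moment, N m; "opening": finger opening in m.
Only numpy, scipy, OpenCV 4.12 (cv2) and the standard library are available. Lean on these libraries where they do the work, as an engineer would, in place of code of your own. Each camera call takes 0.05 s, during which the arm holds its last target.

## Working session

There is one attempt and no reset: what is moved stays moved. The work goes in short steps, Python scripts to look and compute and a shell command to move; the robot and the scene stay as the last step left them, time stands still between calls to the robot, and variables do not carry over. Pictures are saved under pics/ and viewed, and the job is handed in when it is done.

```bash
mkdir -p pics; ls
python3 - <<'E'
from plant import ctrl, snapshot
import cv2
print(ctrl.get_obs())
for n in ("scene","top"):
    s=snapshot(n); cv2.imwrite(f"pics/{n}0.png",s["image"]); print(n,s["mtx"],s["k1"],s["eye"],s["attitude"])
E
```

```text
pics
{'clock': 0.0, 'joint_pos': array([-5.69471138e+01,  2.05911504e+01,  6.34990757e-01, -1.99207767e-02,
       -7.01367287e+01, -1.65073914e+01]), 'qvel': array([ 0.00563896, -0.05242424,  0.07983222,  0.03308204, -0.03371116,
        0.08895926]), 'tau': array([-4.83529238e-04, -5.82722819e+01,  2.93050146e+01,  6.99730173e+00,
        7.02512145e-03, -1.83269685e-04]), 'tool_pos': array([ 0.19206601, -0.6465924 ,  0.22563578]), 'orientation': array([ 1.79905619e+02, -8.44064617e-03, -1.63461282e+02]), 'force': array([ 0.51505261,  0.95065555, -0.51433386]), 'moment': array([ 0.01006899, -0.0047428 , -0.01336048]), 'opening': 0.08776129705472112}
scene [[449.81197214   0.         267.17477255]
 [  0.         449.81197214 193.57757369]
 [  0.           0.           1.        ]] 0.013243468401706239 [ 1.36001798 -0.09289322  1.37316506] [30.83786829  0.16631379 80.56504948]
top [[424.57799456   0.         255.41496178]
 [  0.         424.57799456 187.79137832]
 [  0.           0.           1.        ]] -0.020705304029509874 [0.43150215 0.03618724 1.27205821] [  8.4130918   -0.48992186 -91.18850078]
```

View pics/scene0.png

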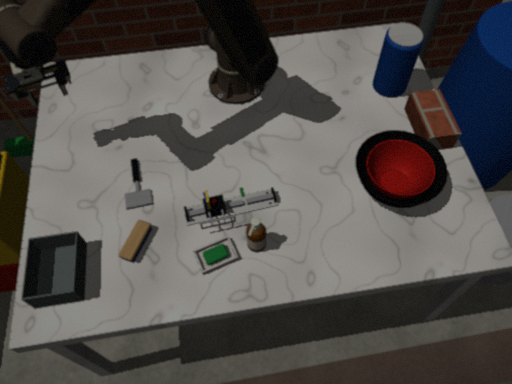

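View pics/top0.png

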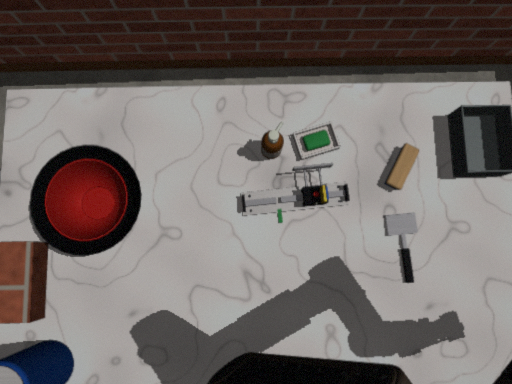

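```bash
cat > h.py <<'E'
import numpy as np, cv2
from scipy.spatial.transform import Rotation as R
from plant import ctrl, snapshot
def ray(s,u,v):
    K=s["mtx"]; 
    d=np.array([(u-K[0,2])/K[0,0],(v-K[1,2])/K[1,1]]); p=d.copy()
    for _ in range(20): p=d/(1+s["k1"]*(p@p))
    c=np.array([p[0],-p[1],-1.])
    return s["eye"],R.from_euler('xyz',s["attitude"],degrees=True).as_matrix()@c
def onz(s,u,v,z):
    e,d=ray(s,u,v); return e+d*(z-e[2])/d[2]
def proj(s,P):
    c=R.from_euler('xyz',s["attitude"],degrees=True).as_matrix().T@(np.array(P)-s["eye"])
    p=np.array([c[0],-c[1]])/-c[2]; p=p*(1+s["k1"]*(p@p))
    return p*s["mtx"][0,0]+s["mtx"][:2,2]
E
python3 - <<'E'
from h import *
a=cv2.imread("pics/top0.png")[120:235,225:360]; b=cv2.imread("pics/scene0.png")[175:275,175:290]
cv2.imwrite("pics/topz.png",cv2.resize(a,(756,644),interpolation=2)[:600]); cv2.imwrite("pics/scz.png",cv2.resize(b,(690,600),interpolation=2))
E
```

```text
(no output)
```

View pics/topz.png

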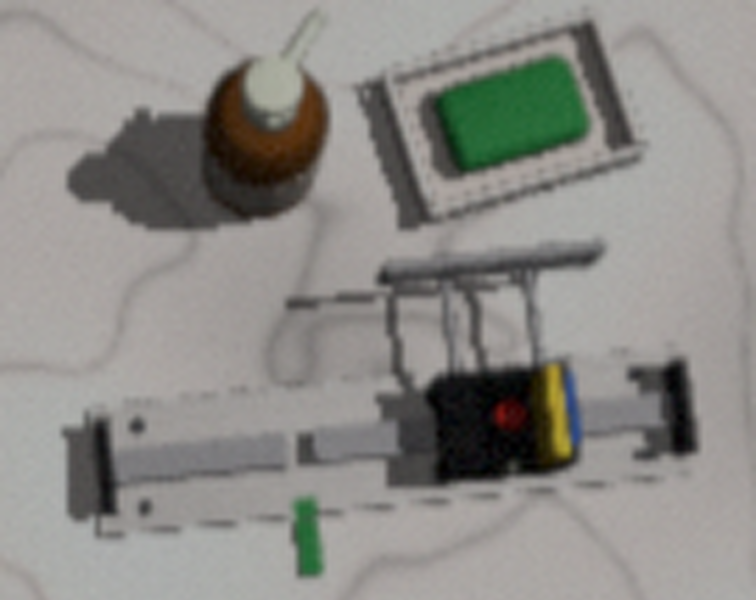

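View pics/scz.png

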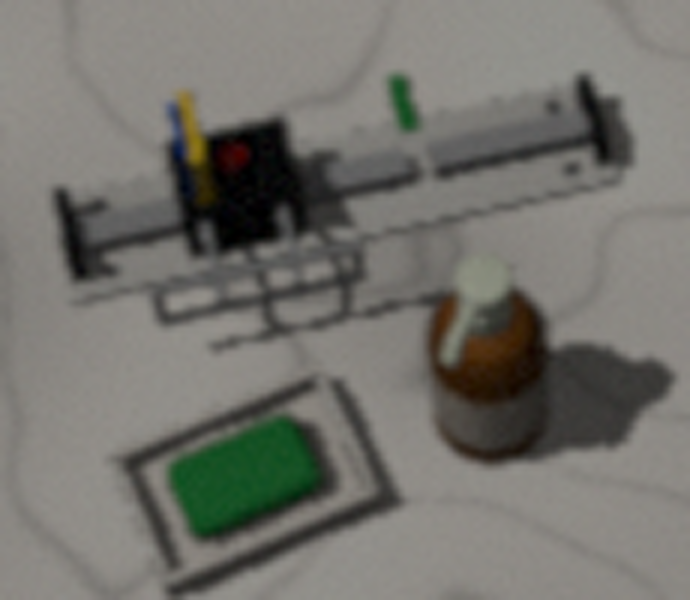

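Run:
```python
from h import *
T=snapshot("top"); S=snapshot("scene")
def blobs(s,roi,cond):
    im=s["image"].astype(int); B,G,Rr=im[...,0],im[...,1],im[...,2]
    m=cond(B,G,Rr).astype(np.uint8); k=np.zeros_like(m); x0,y0,x1,y1=roi; k[y0:y1,x0:x1]=1; m*=k
    n,l,st,c=cv2.connectedComponentsWithStats(m)
    return [(st[i],c[i]) for i in range(1,n) if st[i][4]>3]
C={"red":(lambda B,G,r:(r>90)&(G<50)&(B<50),.07),"yellow":(lambda B,G,r:(r>100)&(G>80)&(B<70),.102),"blue":(lambda B,G,r:(B>r+40)&(B>G+15),.102),"green":(lambda B,G,r:(G>r+30)&(G>B+20),.006)}
for nm,s,roi in(("top",T,(235,170,360,235)),("scene",S,(175,175,290,235))):
  for k,(f,z) in C.items():
    for st,c in blobs(s,roi,f): print(nm,k,st,c.round(1),onz(s,*c,z).round(4))
z=lambda x,y:(225+x/5.6-.5,120+y/5.6-.5)
w=lambda x,y:(175+x/6-.5,175+y/6-.5)
P=lambda *a:print(*a)
P("gap top",onz(T,*z(292,448),.02),"gap scene",onz(S,*w(427,163),.02))
for a in((97,535),(90,410),(690,472),(680,350)): P("base",onz(T,*z(*a),.006))
for a in((112,465),(285,450),(300,445),(398,438)): P("bar mid",onz(T,*z(*a),.02))
for a in((130,325),):pass
```

```text
top yellow [322 185   5  17  40] [324.1 193. ] [ 0.5861 -0.1685  0.102 ]
top blue [326 187   3  12  20] [326.9 192.9] [ 0.586  -0.1763  0.102 ]
top green [278 209   5  14  47] [279.6 215.4] [ 0.5336 -0.0489  0.006 ]
scene yellow [205 191   4  11  25] [206.5 196.2] [ 0.5878 -0.17    0.102 ]
scene green [240 188   4   8  18] [241.6 191.4] [ 0.5305 -0.0511  0.006 ]
gap top [ 0.58004769 -0.04067655  0.02      ] gap scene [ 0.58230696 -0.04322679  0.02      ]
base [0.53707695 0.06376404 0.006     ]
base [0.60439642 0.06643979 0.006     ]
base [ 0.56449195 -0.2549591   0.006     ]
base [ 0.63088397 -0.25301493  0.006     ]
bar mid [0.57286929 0.05492075 0.02      ]
bar mid [ 0.57905358 -0.03693271  0.02      ]
bar mid [ 0.58156565 -0.04496755  0.02      ]
bar mid [ 0.5842771  -0.09714112  0.02      ]
```

```bash
python3 -m pendant '[[-0.03,0.017,0,0,0,0.01,-1],[-0.08,0.045,0,0,0,0.03,-1],[-0.13,0.073,0,0,0,0.05,-1],[-0.18,0.1,0.01,0,0,0.07,-1],[-0.23,0.128,0.02,0,0,0.09,-1],[-0.28,0.156,0.03,0,0,0.11,-1],[-0.33,0.184,0.04,0,0,0.13,-1],[-0.38,0.212,0.05,0,0,0.15,-1],[-0.43,0.24,0.06,0,0,0.17,-1],[-0.475,0.265,0.07,0,0,0.19,-1],[-0.503,0.28,0.076,0,0,0.204,-1],[-0.503,0.28,0.076,0,0,0.204,-1]]'
python3 - <<'E'
from h import *
o=ctrl.get_obs(); print({k:np.round(o[k],4) for k in("clock","tool_pos","orientation","force","opening")})
for n in("wrist","top","scene"):
    s=snapshot(n); cv2.imwrite(f"pics/{n}1.png",s["image"])
    if n=="wrist": print(s["tool_from_camera"],s["mtx"],s["k1"])
E
```

```text
clock: 1.7
tool_pos: [0.5956, -0.2335, 0.1494]
orientation: [180.0, -0.1, -175.0]
force: [-0.6, 0.5, 0.6]
opening: 0.0004
{'clock': np.float64(1.7), 'tool_pos': array([ 0.5956, -0.2335,  0.1494]), 'orientation': array([ 1.799764e+02, -8.540000e-02, -1.749929e+02]), 'force': array([-0.605,  0.488,  0.639]), 'opening': np.float64(0.0004)}
[[ 7.67450034e-05  9.63669265e-01  2.67098373e-01  7.10164991e-02]
 [ 9.99999900e-01 -1.91727782e-04  4.04409709e-04  6.06150241e-05]
 [ 4.40927386e-04  2.67098315e-01 -9.63669184e-01 -1.57937037e-01]
 [ 0.00000000e+00  0.00000000e+00  0.00000000e+00  1.00000000e+00]] [[330.40096936   0.         254.64228662]
 [  0.         330.40096936 195.57880022]
 [  0.           0.           1.        ]] 0.013898926653167895
```

View pics/wrist1.png

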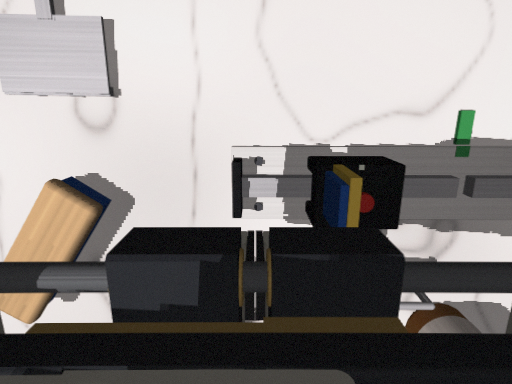

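View pics/scene1.png

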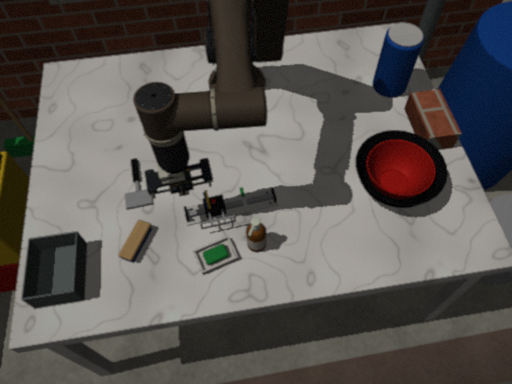

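```bash
cat >> h.py <<'E'
def wrist():
    o=ctrl.get_obs(); s=snapshot("wrist"); W=s["tool_from_camera"]
    A=R.from_euler('xyz',o["orientation"],degrees=True).as_matrix()
    s["eye"]=A@W[:3,3]+o["tool_pos"]; s["attitude"]=R.from_matrix(A@W[:3,:3]).as_euler('xyz',degrees=True)
    return s,o
E
python3 - <<'E'
from h import *
s,o=wrist(); im=s["image"]
cv2.imwrite("pics/wz.png",cv2.resize(im[130:250,220:420],None,fx=4,fy=4,interpolation=2)[:600])
E
```

```text
(no output)
```

View pics/wz.png

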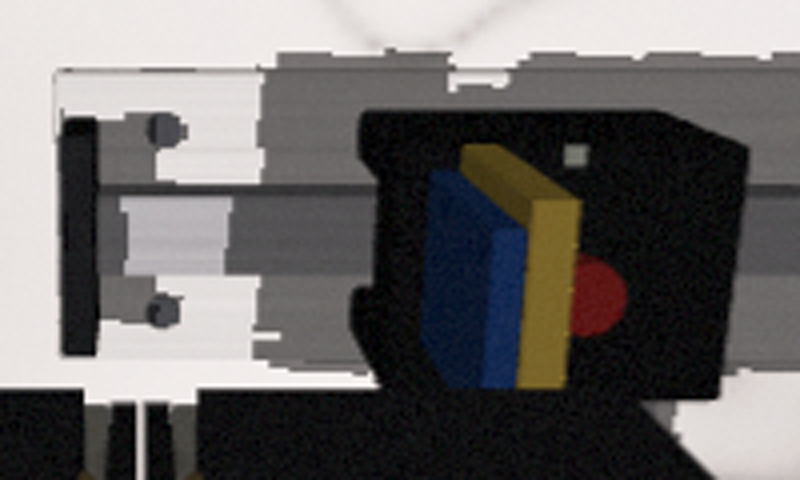

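Run:
```python
from h import *
s,o=wrist()
T=o["tool_pos"][:2]; d=np.array([-.0845,.9964]); x=np.array([.9964,.0845]); O=np.array([.584,-.094])
def rep(n,u,v,z):
    p=onz(s,220+u/4-.4,130+v/4-.4,z); q=p[:2]-O; print(n,p.round(4),"rail x,y",(q@x).round(4),(q@d).round(4),"from tcp",((p[:2]-T)@x).round(4),((p[:2]-T)@d).round(4))
rep("rear top near",496,228,.102); rep("rear top far?",484,388,.102); rep("rear bot near",432,168,.054); rep("rear bot far",422,345,.054)
rep("red",595,298,.07); rep("base near-left corner",56,72,.006)
rep("bar near edge L",110,193,.02); rep("bar far edge L",130,274,.02);rep("bar near edge R",798,193,.02)
```

```text
rear top near [ 0.5696 -0.1806  0.102 ] rail x,y -0.0217 -0.0851 from tcp -0.0197 0.0572
rear top far? [ 0.5969 -0.1784  0.102 ] rail x,y 0.0058 -0.0851 from tcp 0.0077 0.0572
rear bot near [ 0.5694 -0.1808  0.054 ] rail x,y -0.0218 -0.0852 from tcp -0.0199 0.0571
rear bot far [ 0.6059 -0.1776  0.054 ] rail x,y 0.0148 -0.0851 from tcp 0.0167 0.0572
red [ 0.5887 -0.1505  0.07  ] rail x,y -0.0001 -0.0567 from tcp 0.0018 0.0857
base near-left corner [ 0.5632 -0.258   0.006 ] rail x,y -0.0345 -0.1616 from tcp -0.0326 -0.0193
bar near edge L [ 0.5873 -0.2434  0.02  ] rail x,y -0.0094 -0.1491 from tcp -0.0074 -0.0068
bar far edge L [ 0.6056 -0.2374  0.02  ] rail x,y 0.0094 -0.1447 from tcp 0.0114 -0.0024
bar near edge R [ 0.5744 -0.0908  0.02  ] rail x,y -0.0093 0.004 from tcp -0.0074 0.1463
```

```bash
python3 -m pendant '[[0,0,0.03,0,0,0,-1],[0,0,0.06,0,0,0,-1],[0,0,0.077,0,0,0,-1],[0,0.012,0.077,0,0,0,-1],[0,0.022,0.077,0,0,0,-1],[0,0.026,0.077,0,0,0,-1],[0,0.026,0.077,0,0,0,-1]]'
python3 - <<'E'
from h import *
s,o=wrist(); im=s["image"]
print(o["tool_pos"],o["force"])
cv2.imwrite("pics/w2.png",im)
E
```

```text
clock: 2.82
tool_pos: [0.593, -0.2089, 0.0746]
orientation: [-180.0, 0.1, -175.1]
force: [-1.1, -0.1, -0.7]
opening: 0.0008
[ 0.5930154  -0.20889741  0.07457846] [-1.13142062 -0.10501801 -0.71295104]
```

View pics/w2.png

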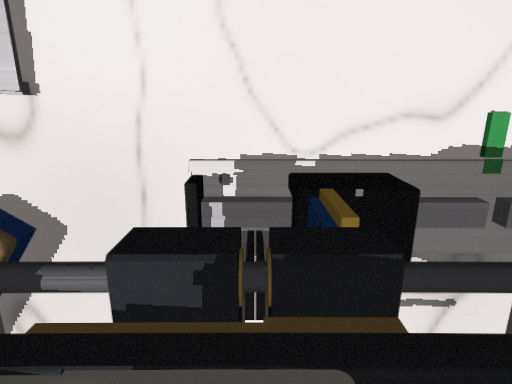

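```bash
python3 -m pendant '[[0,0.004,0,0,0,0,-1],[0,0.008,0,0,0,0,-1],[0,0.010,0,0,0,0,-1],[0,0.012,0,0,0,0,-1],[0,0.014,0,0,0,0,-1],[0,0.014,0,0,0,0,-1]]'
python3 - <<'E'
from h import *
s,o=wrist(); print(o["tool_pos"],o["force"]); cv2.imwrite("pics/w3.png",s["image"])
t=snapshot("scene"); cv2.imwrite("pics/s3.png",cv2.resize(t["image"][150:260,150:300],None,fx=5,fy=5,interpolation=2))
E
```

```text
clock: 3.62
tool_pos: [0.5912, -0.1955, 0.0735]
orientation: [180.0, 0.0, -175.1]
force: [0.5, -1.6, 0.2]
opening: 0.0003
[ 0.59124963 -0.19548027  0.07353968] [ 0.52613718 -1.59301006  0.18843813]
```

View pics/w3.png

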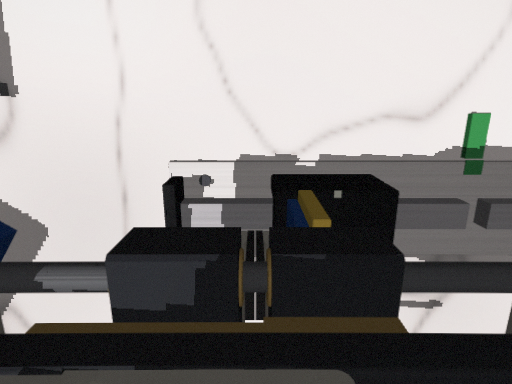

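View pics/s3.png

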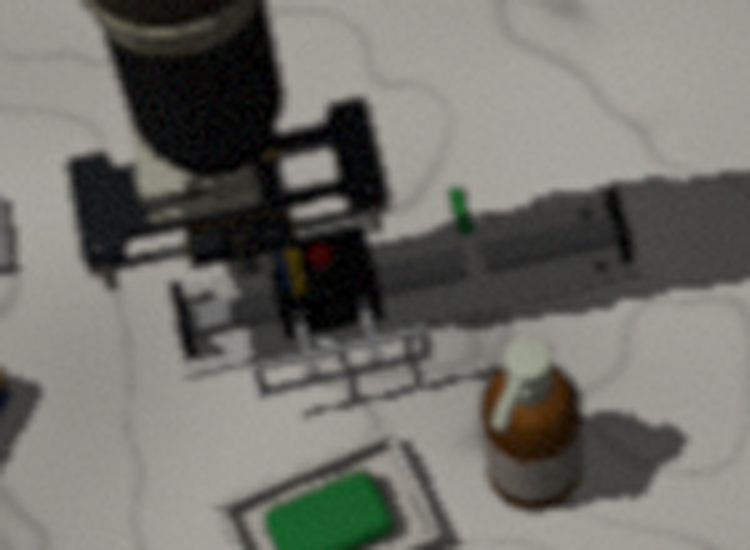

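```bash
python3 -m pendant '[[0,0.002,0,0,0,0,-1],[0,0.004,0,0,0,0,-1],[0,0.006,0,0,0,0,-1],[0,0.008,0,0,0,0,-1]]';python3 -m pendant '[[0,0.002,0,0,0,0,-1],[0,0.005,0,0,0,0,-1],[0,0.008,0,0,0,0,-1],[0,0.012,0,0,0,0,-1]]'
python3 - <<'E'
from h import *
s,o=wrist(); print(o["tool_pos"],o["force"]); cv2.imwrite("pics/w4.png",s["image"])
E
```

```text
clock: 4.22
tool_pos: [0.5906, -0.1875, 0.0736]
orientation: [-180.0, 0.0, -175.1]
force: [0.9, -4.1, -1.5]
opening: 0.0008
clock: 4.72
tool_pos: [0.5896, -0.1754, 0.0736]
orientation: [-180.0, 0.0, -175.1]
force: [0.8, -3.9, -0.7]
opening: 0.0003
[ 0.58956253 -0.1754186   0.07356318] [ 0.84574884 -3.90065715 -0.65166381]
```

View pics/w4.png

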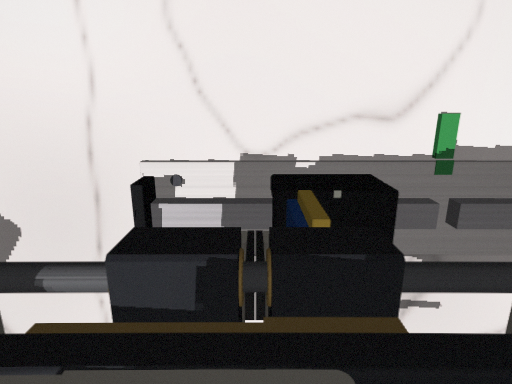

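```bash
python3 -m pendant '[[0,0.003,0,0,0,0,-1],[0,0.007,0,0,0,0,-1],[0,0.012,0,0,0,0,-1],[0,0.017,0,0,0,0,-1],[0,0.022,0,0,0,0,-1],[0,0.027,0,0,0,0,-1],[0,0.032,0,0,0,0,-1],[0,0.037,0,0,0,0,-1],[0,0.042,0,0,0,0,-1],[0,0.046,0,0,0,0,-1],[0,0.049,0,0,0,0,-1],[0,0.051,0,0,0,0,-1]]';python3 -m pendant '[[0,0.002,0,0,0,0,-1],[0,0.005,0,0,0,0,-1],[0,0.008,0,0,0,0,-1],[0,0.012,0,0,0,0,-1],[0,0.016,0,0,0,0,-1],[0,0.018,0,0,0,0,-1],[0,0.020,0,0,0,0,-1],[0,0.020,0,0,0,0,-1]]'
python3 - <<'E'
from h import *
s,o=wrist(); print(o["tool_pos"],o["force"]); cv2.imwrite("pics/w5.png",s["image"])
E
```

```text
clock: 6.28
tool_pos: [0.5852, -0.1245, 0.0735]
orientation: [180.0, 0.0, -175.1]
force: [1.7, -2.8, -1.1]
opening: 0.0003
clock: 7.28
tool_pos: [0.5835, -0.1044, 0.0736]
orientation: [180.0, 0.0, -175.1]
force: [1.4, -0.8, 1.0]
opening: 0.0006
[ 0.58351189 -0.10439315  0.07356525] [ 1.35076731 -0.84336021  1.01748324]
```

View pics/w5.png

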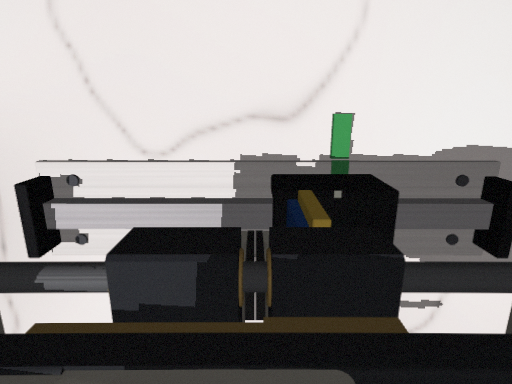

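```bash
python3 -m pendant '[[0,0.0015,0,0,0,0,-1],[0,0.003,0,0,0,0,-1],[0,0.0045,0,0,0,0,-1],[0,0.006,0,0,0,0,-1],[0,0.007,0,0,0,0,-1]]';python3 -m pendant '[[0,0.001,0,0,0,0,-1],[0,0.002,0,0,0,0,-1]]';python3 -m pendant '[[0,0.001,0,0,0,0,-1],[0,0.002,0,0,0,0,-1]]'
python3 - <<'E'
from h import *
s,o=wrist(); print(o["tool_pos"],o["force"]); cv2.imwrite("pics/w6.png",s["image"])
E
```

```text
clock: 7.95
tool_pos: [0.5829, -0.0976, 0.0735]
orientation: [180.0, -0.0, -175.1]
force: [-0.2, -0.5, -0.2]
opening: 0.0004
clock: 8.2
tool_pos: [0.5828, -0.0956, 0.0736]
orientation: [180.0, 0.0, -175.1]
force: [0.4, 0.3, -0.9]
opening: 0.0003
clock: 8.45
tool_pos: [0.5826, -0.0938, 0.0736]
orientation: [180.0, -0.0, -175.1]
force: [-0.2, -0.2, -0.3]
opening: 0.0001
[ 0.58260436 -0.09377953  0.07355648] [-0.22387268 -0.21337524 -0.33808638]
```

View pics/w6.png

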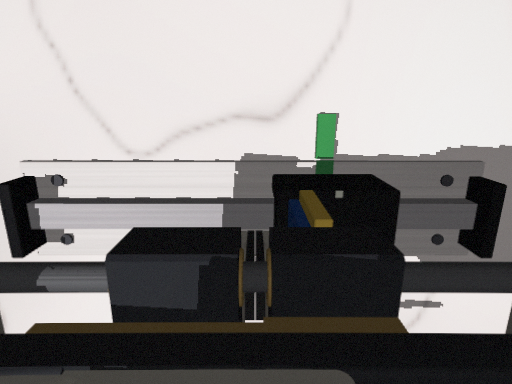

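```bash
python3 -m pendant '[[0,0.001,0,0,0,0,-1],[0,0.0015,0,0,0,0,-1]]';python3 -m pendant '[[0,0.001,0,0,0,0,-1],[0,0.001,0,0,0,0,-1]]'
python3 - <<'E'
from h import *
s,o=wrist(); print(o["tool_pos"],o["force"]); cv2.imwrite("pics/w7.png",s["image"])
E
```

```text
clock: 8.75
tool_pos: [0.5825, -0.0925, 0.0736]
orientation: [-180.0, -0.0, -175.1]
force: [0.2, -0.8, 0.0]
opening: 0.0005
clock: 9.0
tool_pos: [0.5824, -0.0914, 0.0736]
orientation: [-180.0, -0.0, -175.1]
force: [0.5, -0.4, -0.3]
opening: 0.0004
[ 0.58239535 -0.09141998  0.07357526] [ 0.51075855 -0.39037118 -0.32974628]
```

View pics/w7.png

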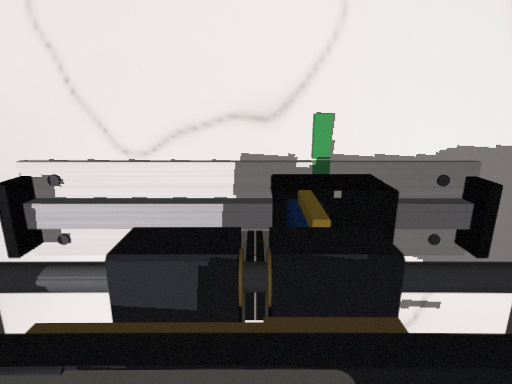

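```bash
python3 -m pendant '[[0,0.0005,0,0,0,0,-1],[0,0.0005,0,0,0,0,-1]]';python3 -m pendant '[[0,0.0005,0,0,0,0,-1],[0,0.0005,0,0,0,0,-1]]'
python3 - <<'E'
from h import *
s,o=wrist(); print(o["tool_pos"],o["force"]); cv2.imwrite("pics/w8.png",s["image"])
a=cv2.imread("pics/w7.png");b=s["image"]
cv2.imwrite("pics/w8z.png",cv2.resize(np.vstack([cv2.imread("pics/w5.png")[170:235,260:400],a[170:235,260:400],b[170:235,260:400]]),None,fx=3,fy=3,interpolation=2))
E
```

```text
clock: 9.3
tool_pos: [0.5824, -0.0909, 0.0736]
orientation: [-180.0, 0.0, -175.1]
force: [0.1, -1.0, -0.3]
opening: 0.0003
clock: 9.55
tool_pos: [0.5823, -0.0904, 0.0736]
orientation: [-180.0, -0.0, -175.1]
force: [0.4, -1.7, -0.3]
opening: 0.0001
[ 0.58231424 -0.09044347  0.07357655] [ 0.39257392 -1.72868796 -0.30654884]
```

View pics/w8z.png

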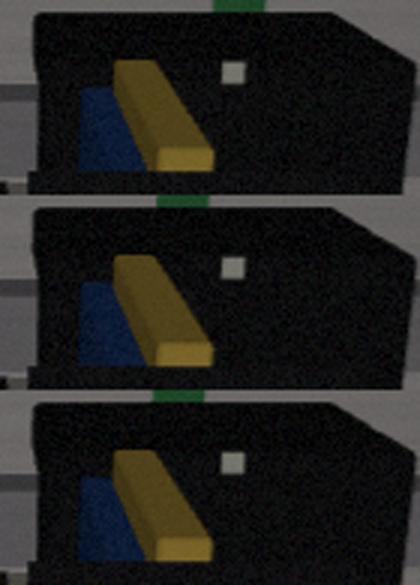

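```bash
python3 -m pendant '[[0,-0.01,0,0,0,0,-1],[0,-0.025,0,0,0,0,-1],[0,-0.04,-0.03,0,0,0,-1],[0,-0.04,-0.077,0,0,0,-1],[0,-0.04,-0.077,0,0,0,-1]]'
python3 - <<'E'
from h import *
s,o=wrist(); print(o["tool_pos"],o["force"]); cv2.imwrite("pics/w9.png",s["image"]); cv2.imwrite("pics/w9z.png",cv2.resize(s["image"][95:245,240:440],None,fx=4,fy=4,interpolation=2))
t=snapshot("top"); cv2.imwrite("pics/t9.png",cv2.resize(t["image"][130:235,225:360],None,fx=5,fy=5,interpolation=2))
t=snapshot("scene"); cv2.imwrite("pics/s9.png",cv2.resize(t["image"][150:260,150:300],None,fx=5,fy=5,interpolation=2))
E
```

```text
clock: 10.22
tool_pos: [0.5882, -0.1315, 0.1546]
orientation: [-180.0, 0.4, -175.2]
force: [-0.3, -0.1, -0.3]
opening: 0.0002
[ 0.58817485 -0.13151427  0.15464542] [-0.30914477 -0.10425976 -0.3270118 ]
```

View pics/w9z.png

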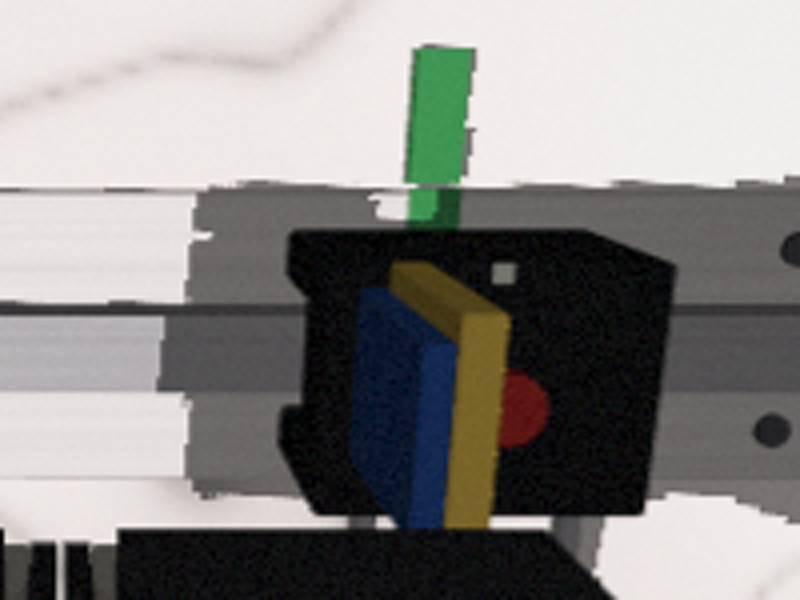

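View pics/s9.png

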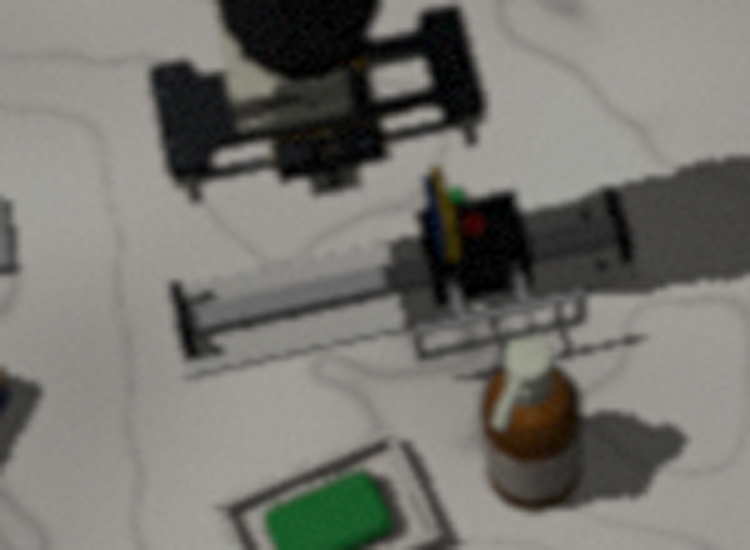

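Run:
```python
from h import *
s,o=wrist()
d=np.array([-.0845,.9964]); x=np.array([.9964,.0845]); O=np.array([.584,-.094])
def rep(n,u,v,z):
    p=onz(s,240+u/4-.4,95+v/4-.4,z); q=p[:2]-O; print(n,"rail x,y",(q@x).round(4),(q@d).round(4))
for z in(.0665,.07):
  rep("red right",551,408,z); rep("red bottom",520,446,z); rep("red top",520,371,z)
rep("green L",408,120,.006);rep("green R",467,120,.006)
for z in (0,.006):rep("green nearL",414,48,z);rep("green nearR",475,48,z)
rep("rear top near",424,343,.102);rep("rear bot near",363,288,.054);rep("rear bot far",352,460,.054)
```

```text
red right rail x,y -0.0051 0.0563
red bottom rail x,y 0.0024 0.0511
red top rail x,y -0.0123 0.0497
red right rail x,y -0.0061 0.0549
red bottom rail x,y 0.0013 0.0498
red top rail x,y -0.0132 0.0485
green L rail x,y -0.055 0.041
green R rail x,y -0.055 0.0542
green nearL rail x,y -0.0705 0.0428
green nearR rail x,y -0.0705 0.0565
green nearL rail x,y -0.0705 0.0412
green nearR rail x,y -0.0705 0.0547
rear top near rail x,y -0.0258 0.0213
rear bot near rail x,y -0.0259 0.0222
rear bot far rail x,y 0.0093 0.0221
```

```bash
python3 -m pendant '[[0.001,0.002,0.001,0,0,0,-1],[0.001,0.002,0.001,0,0,0,-1],[0.001,0.002,0.001,0,0,0,-1],[0.001,0.002,0.001,0,0,0,-1]]'
cat > m.py <<'E'
from h import *
d=np.array([-.0845,.9964]); x=np.array([.9964,.0845]); O=np.array([.584,-.094])
def red(s):
    hsv=cv2.cvtColor(s["image"],cv2.COLOR_BGR2HSV).astype(int); H,S,V=hsv[...,0],hsv[...,1],hsv[...,2]
    def box(m):
        n,l,st,c=cv2.connectedComponentsWithStats(m.astype(np.uint8)); i=1+np.argmax(st[1:,4]); return l==i,st[i],c[i]
    roi=np.zeros(H.shape,bool); roi[130:230,280:420]=1
    for nm,m in (("red",roi&((H<6)|(H>174))&(S>150)&(V>60)),("yel",roi&(H>18)&(H<35)&(S>120)),("blue",roi&(H>105)&(H<125)&(S>120))):
        l,st,c=box(m); print(nm,st,c.round(2))
    return
E
python3 - <<'E'
from m import *
s,o=wrist(); print(o["tool_pos"],o["orientation"]); red(s); cv2.imwrite("pics/w10.png",s["image"])
q=o["tool_pos"][:2]-O; print(q@x,q@d)
print("first"); red({"image":cv2.imread("pics/wrist1.png")})
a=cv2.imread("pics/wrist1.png")[140:235,290:410]; b=s["image"][140:235,290:410]
cv2.imwrite("pics/cmp.png",cv2.resize(np.hstack([a,b]),None,fx=3.3,fy=3.3,interpolation=2))
E
```

```text
clock: 10.92
tool_pos: [0.5845, -0.1283, 0.1494]
orientation: [-180.0, -0.0, -175.1]
force: [-0.4, 0.5, 0.1]
opening: 0.0003
[ 0.58454333 -0.1282823   0.14944368] [-1.79997123e+02 -1.39246673e-02 -1.75129286e+02]
red [362 194  12  20 180] [366.95 204.12]
yel [334 167  31  61 857] [352.16 194.17]
blue [ 323  173   27   55 1138] [336.   201.74]
-0.0023554836883972713 -0.034204791632782526
first
red [360 193  14  20 204] [366.49 202.75]
yel [332 163  31  65 898] [350.99 192.68]
blue [ 322  170   27   58 1187] [334.89 199.98]
```

View pics/cmp.png

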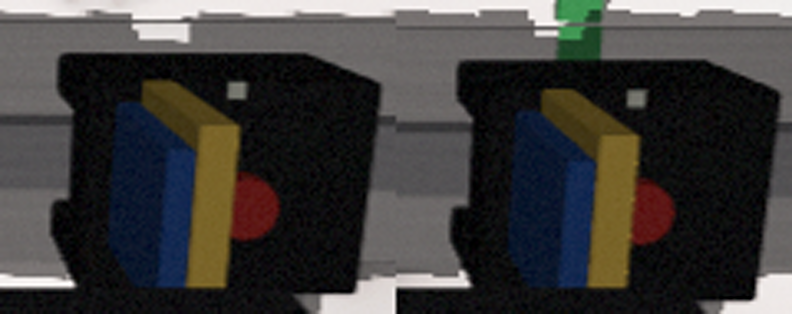

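Run:
```python
from m import *
s,o=wrist(); p=lambda a,b,z:proj(s,np.r_[O+a*x+b*d,z]).round(2)
f=np.mean([.0]) 
# rear bottom near corner gives face & lateral
for z in(.0735,.07,.0665,.063): print(z,"head right", p(-.002,.0495+.0075,z),"top",p(-.002-.0075,.0495,z))
print("rail y now vs pin; 1mm shifts:",p(-.002,.058,.07),p(-.001,.057,.07))
q=o["tool_pos"][:2]-O
# green marker/face from mask
im=s["image"]; cv2.imwrite("pics/w11.png",cv2.resize(im[95:245,260:420],None,fx=4,fy=4,interpolation=2))
```

```text
0.0735 head right [378.18 204.12] top [368.93 194.31]
0.07 head right [376.49 202.75] top [367.36 193.07]
0.0665 head right [374.85 201.42] top [365.83 191.87]
0.063 head right [373.26 200.13] top [364.35 190.69]
rail y now vs pin; 1mm shifts: [377.84 202.75] [376.36 204.03]
```

View pics/w11.png

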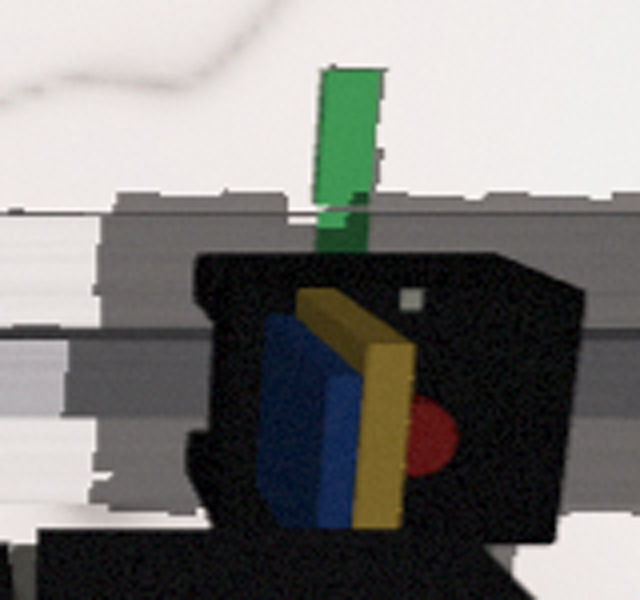

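```bash
python3 -m pendant '[[0,-0.02,-0.03,0,0,0,-1],[0,-0.04,-0.06,0,0,0,-1],[0,-0.06,-0.08,0,0,0,-1],[0,-0.06,-0.08,0,0,0,-1],[0,-0.06,-0.08,0,0,0,-1]]'
python3 - <<'E'
from h import *
a=cv2.imread("pics/top0.png"); b=snapshot("top")["image"]
cv2.imwrite("pics/t12.png",b); cv2.imwrite("pics/s12.png",snapshot("scene")["image"])
E
```

```text
clock: 11.65
tool_pos: [0.5891, -0.1878, 0.2288]
orientation: [180.0, -0.0, -175.2]
force: [-0.6, 0.4, -1.1]
opening: 0.0003
```

View pics/t12.png

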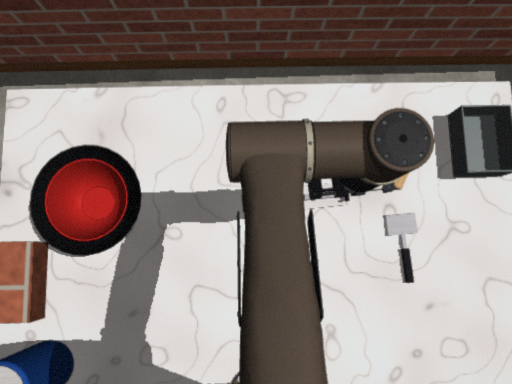

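View pics/s12.png

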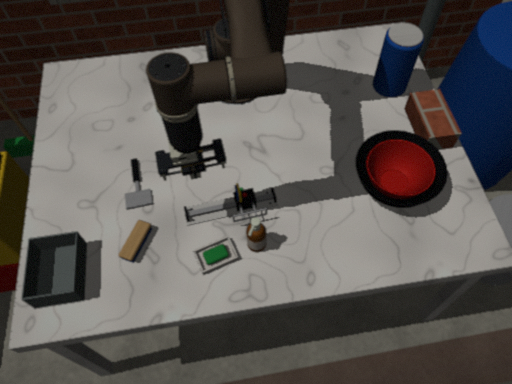

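```bash
python3 -m pendant '[[0,0.02,0.03,0,0,0,-1],[0,0.05,0.08,0,0,0,-1],[0,0.055,0.12,0,0,0,-1],[0,0.055,0.155,0,0,0,-1],[0,0.065,0.155,0,0,0,-1],[0,0.08,0.155,0,0,0,-1],[0,0.088,0.155,0,0,0,-1],[0,0.092,0.155,0,0,0,-1],[0,0.094,0.155,0,0,0,-1],[0,0.094,0.155,0,0,0,-1]]'; python3 -m pendant '[[0,0.001,0,0,0,0,-1],[0,0.001,0,0,0,0,-1]]';python3 -m pendant '[[0,0.0005,0,0,0,0,-1],[0,0.0005,0,0,0,0,-1]]'
```

```text
clock: 13.0
tool_pos: [0.5817, -0.0945, 0.0749]
orientation: [180.0, 0.0, -175.1]
force: [-0.0, 0.2, 0.7]
opening: 0.0
clock: 13.25
tool_pos: [0.5815, -0.0936, 0.0745]
orientation: [-180.0, -0.0, -175.2]
force: [0.4, -1.4, -0.1]
opening: 0.0005
clock: 13.5
tool_pos: [0.5815, -0.093, 0.0745]
orientation: [-180.0, -0.0, -175.1]
force: [0.8, -0.1, 0.2]
opening: 0.0004
```

```bash
for i in 1; do :; done; python3 -m pendant '[[0,0.001,0,0,0,0,-1],[0,0.0015,0,0,0,0,-1]]';python3 -m pendant '[[0,0.0005,0,0,0,0,-1],[0,0.001,0,0,0,0,-1]]';python3 -m pendant '[[0,0.0003,0,0,0,0,-1],[0,0.0005,0,0,0,0,-1]]'
```

```text
clock: 13.75
tool_pos: [0.5814, -0.0914, 0.0745]
orientation: [180.0, -0.0, -175.1]
force: [0.5, -0.2, 0.3]
opening: 0.0001
clock: 14.0
tool_pos: [0.5813, -0.0904, 0.0745]
orientation: [-180.0, -0.0, -175.1]
force: [-0.2, -0.3, -0.8]
opening: 0.0005
clock: 14.25
tool_pos: [0.5813, -0.0902, 0.0746]
orientation: [-180.0, -0.0, -175.1]
force: [1.0, -2.7, -0.3]
opening: 0.0002
```

```bash
python3 -m pendant '[[0,0.0003,0,0,0,0,-1],[0,0.0003,0,0,0,0,-1]]';python3 -m pendant '[[0,0.0003,0,0,0,0,-1],[0,0.0003,0,0,0,0,-1]]'
python3 - <<'E'
from h import *
s,o=wrist(); print(o["tool_pos"],o["force"]); cv2.imwrite("pics/w13.png",s["image"])
E
```

```text
clock: 14.5
tool_pos: [0.5813, -0.0899, 0.0746]
orientation: [-180.0, -0.0, -175.1]
force: [0.0, -3.9, 0.1]
opening: 0.0003
clock: 14.75
tool_pos: [0.5812, -0.0896, 0.0746]
orientation: [-180.0, -0.0, -175.1]
force: [0.8, -4.0, -0.3]
opening: 0.0002
[ 0.58123207 -0.08957695  0.07458775] [ 0.79309023 -4.00015116 -0.2668141 ]
```

```bash
python3 -m pendant '[[0,0.0003,0,0,0,0,-1],[0,0.0003,0,0,0,0,-1]]';python3 -m pendant '[[0,0.0003,0,0,0,0,-1],[0,0.0003,0,0,0,0,-1]]'
```

```text
clock: 15.05
tool_pos: [0.5812, -0.0893, 0.0746]
orientation: [-180.0, -0.0, -175.1]
force: [0.8, -5.8, -0.8]
opening: 0.0005
clock: 15.3
tool_pos: [0.5812, -0.0892, 0.0746]
orientation: [-180.0, -0.0, -175.1]
force: [1.2, -6.7, -0.9]
opening: 0.0002
```

```bash
python3 -m pendant '[[0,-0.008,0,0,0,0,-1],[0,-0.025,0,0,0,0,-1],[0,-0.04,-0.03,0,0,0,-1],[0,-0.04,-0.076,0,0,0,-1],[0,-0.037,-0.076,0,0,0,-1],[0,-0.037,-0.076,0,0,0,-1],[0,-0.037,-0.076,0,0,0,-1]]'
python3 - <<'E'
from m import *
s,o=wrist(); print(o["tool_pos"],o["force"],(o["tool_pos"][:2]-O)@d); red(s)
cv2.imwrite("pics/w14.png",cv2.resize(s["image"][95:245,260:420],None,fx=4,fy=4,interpolation=2))
E
```

```text
clock: 16.18
tool_pos: [0.5835, -0.1258, 0.1494]
orientation: [180.0, -0.1, -175.2]
force: [0.2, -0.7, -0.5]
opening: 0.0003
[ 0.58354407 -0.12583494  0.14940008] [ 0.23713636 -0.7496781  -0.48808642] -0.031681807596958725
red [358 196  13  19 186] [363.52 205.44]
yel [330 168  31  60 835] [348.54 194.79]
blue [ 319  174   28   55 1081] [332.64 202.48]
```

View pics/w14.png

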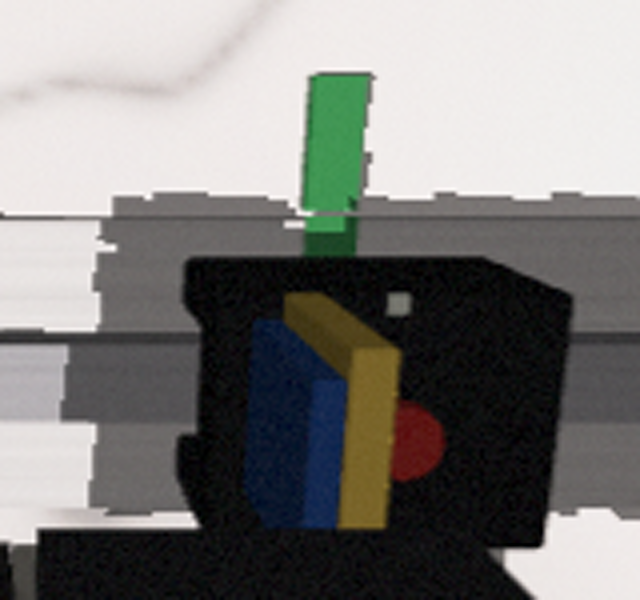

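```bash
python3 -m pendant '[[0,-0.02,-0.03,0,0,0,-1],[0,-0.04,-0.06,0,0,0,-1],[0,-0.05,-0.07,0,0,0,-1],[0,-0.05,-0.07,0,0,0,-1],[0,-0.05,-0.07,0,0,0,-1]]'; python3 -c "
from plant import ctrl
print(ctrl.close_job())"
```

```text
clock: 16.85
tool_pos: [0.5878, -0.175, 0.219]
orientation: [180.0, -0.1, -175.1]
force: [-0.1, 1.1, -0.8]
opening: 0.0005
the job is handed in; nothing more can be done
None
```

I pushed the guard about 107 mm along the rail with the shut fingertips on the blue plate, until its pin was in the notch at the green mark. I then backed off, lifted clear and handed the job in at 16.9 s.

**Is the pin in the notch?**
- **Force:** the push needed up to about 4 N while sliding and fell to almost nothing near the notch. A later gentle nudge met a rising stop of 6.7 N with almost no movement, well under the 15 N that pushes the guard out.
- **Pin height:** the red head appears 1 to 3 pixels lower relative to the plate than at the start. That fits the 3.5 mm drop, but it is close to the image resolution.
- **Position:** the pin measures 0 to 2 mm from the green mark's centre, depending on the height assumed. That is about the calibration limit. After this measurement the nudge moved the guard on by roughly half a millimetre.

**Everything else:** in the scene picture taken before the nudge, the bottle, soap dish, brush, scraper and basins looked unmoved. I took no overview picture after the nudge. The tool was clear of everything at hand-in.

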